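Lock the turntable of a shoemaker's last jack with its pin

TASK

The turntable of the bench jack, with the green shoe last on it, is out of register with its lock. Take the pin with the flat thumb tab from the wooden block, put it through the bushing on the turntable and turn the turntable until the pin drops into the hidden lock hole in the bed underneath, so that the pin sits fully home with its collar down on the bushing; then let go. Leave the other two steel pieces in the block, and don't disturb anything else on the bench.

Things in the scene. Friction and masses are not known exactly. Their poses are not given: they have to be found in the camera images.
- pin: loose steel lock pin, shank down in one of the block's holes. Origin: centre of the collar's underside; z points out of the head. Below: round shank 10 mm across, 32 mm long, its last 6 mm tapering to 5 mm. Above: collar 24 mm across, 5 mm thick, then an upright thumb tab 14 mm thick (along x), 28 mm wide (along y), 5 to 37 mm above the origin: grip it across its 14 mm.
- punch: steel punch in another hole of the block: same shank, a 20 mm collar and a thin round stem 12 mm across, 54 mm high above the block. To be left alone. Origin: underside of its collar.
- stud: steel stud in another hole of the block: same shank, a low round head 26 mm across, 12 mm high. To be left alone. Origin: underside of its head.
- block: fixed wooden block, 50 (x) x 190 (y) x 40 mm high, with three through holes 13 mm across in a row along y, 65 mm apart, in which pin, punch and stud stand in any order. Origin: centre of its underside.
- jack: fixed cast iron last jack. Origin: on the bench under the centre of its round bed, which is 130 mm up and 228 mm across. The bed and the turntable on it lean 30 degrees from level towards the jack's own -x side, so the pivot axis and the bushing's axis stand 30 degrees from vertical.
- turntable (a joint): angle of the turntable about the leaning pivot, rad, -0.42 to 0.5, positive anticlockwise from above; stiff (0.3 N m), stays where left; starts at 0.28 to 0.45. A steel plate 175 x 160 x 8 mm with the bushing and the green last, 100 mm high. The unseen lock hole (12.5 mm) lies under the bushing at one angle from -0.30 to 0.10; elsewhere the pin's tip stands on the bed, its collar 13 mm proud.
- bush (a point): centre of the top face of the bushing, a square steel boss 34 x 34 mm, 10 mm high, at the plate's edge farthest from the last, with a 12 mm through hole (from its top face 19 mm down to the bed, then the lock hole, 14 mm deep). z: outward along the hole, x: towards the pivot, y: along the swing.
- pivot (a point): point on the turntable's pivot axis level with the bushing's top face, 85 mm from bush along its x; axes as bush.
- wood_last: brown wooden shoe last, 230 mm long, 90 mm high, standing on its sole (loose bystander)
- bowl: pale enamel bowl, 150 mm across, 55 mm high (loose bystander)
- jar: amber glass jar with black cap, 68 mm across, 90 mm high (loose bystander)
- hammer: hammer lying flat (loose bystander)
- tin: plain metal can, 60 mm across, 80 mm high (loose bystander)
- heel_pad: black rubber heel block, 65 x 60 x 18 mm (loose bystander)
- tack_box: grey open box 70 x 100 x 30 mm (loose bystander)

How it is judged:
By the outcome, as a careful person would: the job done as asked, in the order asked, and still so for the second after the job is handed in, with the robot touching nothing.
It also fails if it takes over 54 s, if anything falls off the work surface, if the arm or the gripper's body presses on something with over 40 N, if the wrist force passes 120 N, or if a joint passes its speed limit or range.

ROBOT

A 6-joint arm with a two-finger parallel gripper is mounted at the origin on the work surface. World frame = base frame: x ahead of the robot, y to its left, z up, the work surface at z = 0. Lengths are in m, angles in degrees, forces in N, time in s.
With the tool pointing down it reaches from about 0.4 to 0.825 m from the base axis. Payload 7 kg.
Tool frame: the origin (TCP) lies at the very end of the fingers, on their centre line; the grasp point (between the pads) lies 19 mm behind it (ctrl.pinch_z is the distance from the TCP to the grasp point, in m); z points along the fingers, x is the direction in which the jaws open and shut, and the axes are right-handed (so a half turn about z gives the same grasp; the last joint's range is limited). The gripper opens to 88 mm and grips with 3 to 60 N. Pads are 19 mm wide; open, the fingers measure 130 mm over their backs; the gripper's body (78 mm by 193 mm) begins 47 mm behind the grasp point.
Start: joints at [-53.91, 20.546, 0.682, 0, -70.136, -16.507], TCP at [0.226, -0.636, 0.227] pointing down, gripper open.
Joint ranges: [-176.03, 176.03], [-82.01, 121.73], [-58.28, 71.71], [-173.87, 95.51], [-174.79, -0.11], [-173.66, 173.66]. Speed limits (degrees/s): [136.94, 136.94, 172.46, 180, 180, 180].

INTERFACE

Orientations are given as [roll, pitch, yaw] about the fixed x, y, z axes, in that order (R = Rz(yaw) Ry(pitch) Rx(roll)).
In Python, from plant import ctrl gives the robot as it stands.
- The arm moves only by the tool carry_out, never from a script. Its argument "increments" is a list of rows, each a list of 7 numbers: the turn, a rotation vector about the world's x, y, z in degrees, then the shift along the world's x, y, z in mm, then the closure, from 0 (fully open) to 1 (shut). In form: [[ax, ay, az, dx, dy, dz, grip], ...]. A call has 1 to 20 rows; each row is the pose to reach, as a shift and turn from the pose commanded when the call began; what a row does not reach only later rows make up. A row lasts 1/8 s, in which the tool goes at most 62.5 mm and 10.7 degrees, less where a joint would pass 70% of its speed; a pose out of reach is approached as far as the arm can. A call with a gripper value outside its range is refused whole. The fingers move at their own pace and stop on an object; the grip force is fixed at half the most. Time passes only in rows, so rows that repeat a pose let the fingers close. It gives the time, the measured TCP pose, the force and the opening at its end, in the units of the state.
- ctrl.get_obs(): the state, without advancing time (a new reading comes with each control period).
- ctrl.snapshot(name): name is "side" or "top"; returns a dict with "pixels" (384x512x3 uint8, blue, green, red), "intrinsics" (3x3 intrinsics, pixels), "rvec" (rotation vector, rad) and "tvec" (3), from world to camera coordinates, as OpenCV has them. Camera axes: x right, y down, z forward; pixel columns grow to the right and rows downward; lengths in m; the calibration is good to about 2 mm. A picture is of the moment at which its call begins. There is no depth.
- ctrl.close_job(): hands the job in, once; it reports no verdict.
Trained networks look in a picture, given as the dict that the camera call returned (one of the last four; its "shot" number tells which), for a name from the list of things; names that differ only in an ending like _2 or _b are one class to them, and where a whole thing is asked for, a point or a joint stands for the part that bears it (a point fixed in the world has none). Each returns a list of dicts, best first, with "confidence" (0 to 1); they miss things now and then, are a little off and sometimes report something else, mostly with a low value. They report only what shows in the picture. A call takes as long as a camera call.
- ctrl.search_frame(picture, label): "centre" ([x, y, z] in m, in world coordinates, good to about 4 mm: the middle of the surface that is visible of it).
- ctrl.outline_of(picture, label): "pixels" (384x512 bool, what is visible of it).
The state is a dict: "clock": time; "joint_pos": joint angles; "qvel": joint speeds; "tau": joint torques, N m; "tool_pos": TCP position; "orientation": TCP orientation; "force": force on the tool from outside, world axes, zero at the start; "moment": the same for the moment, N m; "opening": finger opening in m.
Only numpy, scipy, OpenCV 4.12 (cv2) and the standard library are available. Lean on these libraries where they do the work, as an engineer would, in place of code of your own. Each camera call takes 0.05 s, during which the arm holds its last target. There are 200 camera calls.

## Working session

There is one attempt and no reset: what is moved stays moved. The work goes in short steps, Python scripts to look and compute and a tool call to move; the robot and the scene stay as the last step left them, time stands still between calls to the robot, and variables do not carry over. Pictures are saved under pics/ and viewed, about 8 in all and at most 12, crops included, and the job is handed in when it is done.

Besides the shell and the picture viewer there is one more tool, called after "Emit:" as name(argument=value, ...) on one line, values as JSON. carry_out: Moves the arm, as the interface text tells. Its arguments: {"type":"object","properties":{"increments":{"type":"array"}},"required":["increments"]}

```bash
mkdir -p pics
cat > h.py <<'E'
import numpy as np, cv2
from plant import ctrl
from scipy.spatial.transform import Rotation as R
def cam(p):
    return np.array(p["intrinsics"]),np.array(p["rvec"],float),np.array(p["tvec"],float)
def proj(p,X):
    K,r,t=cam(p); return cv2.projectPoints(np.array(X,float).reshape(-1,1,3),r,t,K,None)[0].reshape(-1,2)
def ray(p,uv):
    K,r,t=cam(p); M=cv2.Rodrigues(r)[0]; d=M.T@np.linalg.inv(K)@np.array([uv[0],uv[1],1.]); return -M.T@t.ravel(),d/np.linalg.norm(d)
def at_z(p,uv,z):
    o,d=ray(p,uv); return o+d*(z-o[2])/d[2]
def tri(pa,a,pb,b):
    o1,d1=ray(pa,a);o2,d2=ray(pb,b)
    s=np.linalg.lstsq(np.c_[d1,-d2],o2-o1,rcond=None)[0]
    x,y=o1+s[0]*d1,o2+s[1]*d2; return (x+y)/2,np.linalg.norm(x-y)
E
python3 - <<'E'
from h import *
np.set_printoptions(precision=4,suppress=True)
ps={n:ctrl.snapshot(n) for n in("side","top")}
for n,p in ps.items():
    cv2.imwrite(f"pics/{n}0.png",p["pixels"])
    print(n,"cam",ray(p,(256,192)))
    for l in ["pin","punch","stud","block","jack","turntable","bush","pivot","wood_last","bowl","jar","hammer","tin","heel_pad","tack_box"]:
        print(l,[(np.round(d["centre"],3).tolist(),round(d["confidence"],2)) for d in ctrl.search_frame(p,l)[:3]])
o=ctrl.get_obs();print(o)
E
python3 -c "
import cv2,numpy as np
a=[cv2.imread(f'pics/{n}0.png') for n in('side','top')]"
```

```text
side cam (array([ 0.5086, -0.5943,  0.7639]), array([ 0.0936,  0.6817, -0.7256]))
pin [([0.477, -0.353, 0.079], 0.66)]
punch [([0.813, -0.159, 0.046], 0.16)]
stud [([0.487, -0.284, 0.055], 0.68)]
block [([0.489, -0.3, 0.042], 0.74)]
jack [([0.665, 0.077, 0.127], 0.85), ([0.635, 0.092, 0.154], 0.36)]
turntable [([0.635, 0.089, 0.156], 0.67)]
bush [([0.633, 0.089, 0.155], 0.6), ([0.416, -0.028, 0.022], 0.34)]
pivot [([0.64, 0.085, 0.155], 0.76)]
wood_last [([0.815, -0.159, 0.048], 0.66), ([0.728, -0.35, 0.021], 0.55)]
bowl [([0.729, -0.345, 0.018], 0.68), ([0.418, -0.028, 0.019], 0.61), ([0.675, 0.452, 0.095], 0.44)]
jar [([0.675, 0.45, 0.096], 0.45)]
hammer [([0.424, 0.386, 0.022], 0.56)]
tin [([0.696, -0.234, 0.074], 0.92), ([0.344, 0.281, 0.016], 0.61)]
heel_pad [([0.415, -0.027, 0.022], 0.96)]
tack_box [([0.347, 0.28, 0.015], 0.75)]
top cam (array([0.3561, 0.0413, 1.5405]), array([ 0.1415,  0.0013, -0.9899]))
pin [([0.48, -0.35, 0.068], 0.44)]
punch []
stud []
block [([0.486, -0.271, 0.039], 0.96)]
jack [([0.648, 0.127, 0.165], 0.86), ([0.629, 0.119, 0.169], 0.33)]
turntable [([0.6
[... 233 characters left out ...]
 0.21)]
jar [([0.664, 0.433, 0.091], 0.84)]
hammer [([0.418, 0.397, 0.026], 0.75)]
tin [([0.695, -0.214, 0.078], 0.58)]
heel_pad [([0.414, -0.023, 0.013], 0.72)]
tack_box [([0.337, 0.284, 0.002], 0.57), ([0.66, 0.434, 0.092], 0.4)]
{'clock': 1.6, 'joint_pos': array([-53.9099,  20.5464,   0.6814,   0.0011, -70.1352, -16.5073]), 'qvel': array([ 0.0582, -0.0474,  0.029 , -0.0117,  0.0444, -0.0193]), 'tau': array([  0.001 , -58.2373,  29.3285,   7.0022,   0.0124,   0.    ]), 'tool_pos': array([ 0.2262, -0.6359,  0.2266]), 'orientation': array([-179.999 ,    0.0001,  109.5832]), 'force': array([-0.3199,  0.2997,  0.2359]), 'moment': array([0.0011, 0.0147, 0.0206]), 'opening': 0.08734369426158303}
```

View pics/side0.png

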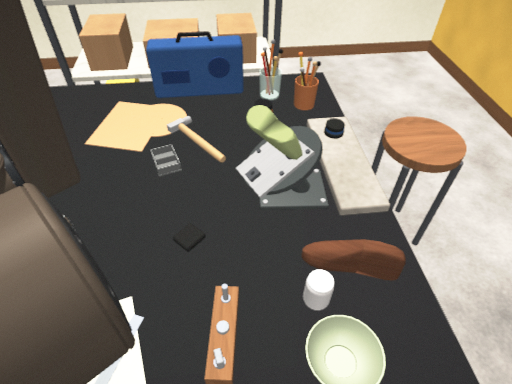

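View pics/top0.png

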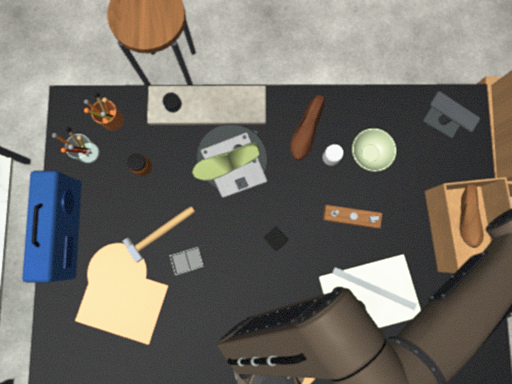

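Side view: pin at (220,356), stud (222,327), punch (225,292); bushing about (253,174). Top view: block about (353,216), bushing about (241,184). Next, enlarged crops.

```bash
cat > mos.py <<'E'
import cv2,numpy as np
def crop(im,x,y,w,h,s,step=10):
    c=cv2.resize(im[y:y+h,x:x+w],None,fx=s,fy=s,interpolation=cv2.INTER_CUBIC)
    for k in range(x-x%step+step,x+w,step):
        cv2.line(c,((k-x)*s,0),((k-x)*s,5),(0,255,255),1); cv2.putText(c,str(k),((k-x)*s-8,15),0,.3,(0,255,255),1)
    for k in range(y-y%step+step,y+h,step):
        cv2.line(c,(0,(k-y)*s),(5,(k-y)*s),(0,255,255),1); cv2.putText(c,str(k),(7,(k-y)*s+3),0,.3,(0,255,255),1)
    return c
E
python3 - <<'E'
from mos import *
s=cv2.imread("pics/side0.png");t=cv2.imread("pics/top0.png")
A=crop(s,230,95,100,75*4//3+10,4)[:,:400];B=crop(t,190,115,100,85,4)
C=crop(s,195,275,50,110,4);D=crop(t,315,195,75,45,5)
M=np.zeros((600,800,3),np.uint8)
M[:340,:400]=crop(s,230,115,100,85,4)
M[:340,400:800]=B
M[345:345+225,:375]=D
E2=cv2.rotate(crop(s,195,280,50,104,4),cv2.ROTATE_90_COUNTERCLOCKWISE)
M[345:545,380:796]=E2
cv2.imwrite("pics/mos1.png",M)
E
```

```text
(no output)
```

View pics/mos1.png

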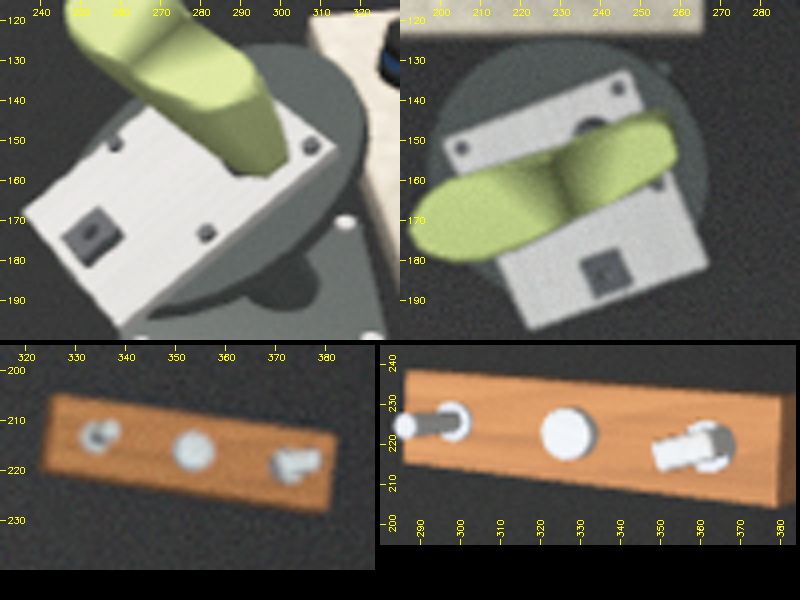

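```bash
cat > jk.py <<'E'
from h import *
from scipy.optimize import least_squares
np.set_printoptions(precision=4,suppress=True)
def frames(X,Y,psi,th):
    n=R.from_euler('ZY',[psi,-np.pi/6]).as_matrix()      # jack frame leaned to -x
    B=np.array([X,Y,.130]); T=n@R.from_euler('z',th).as_matrix()
    return B,n,T   # T: bush axes (x to pivot), bush at -x
def bush(q): B,n,T=frames(*q[:4]); return B+T@[-.085,0,.019],T
E
python3 - <<'E'
from jk import *
ps={n:ctrl.snapshot(n) for n in("side","top")}
S,Tp=ps["side"],ps["top"]
hs,ht=(253,173),(241.2,183)
print("tri bush",tri(S,hs,Tp,ht))
cs=[(235.5,167.5),(260,196),(314.3,152.5)]; ct=[(200.8,150.5),(247.5,132.5),(267.2,181),(222.5,197.5)]
ph=np.linspace(0,2*np.pi,73)
for a,b in((.175,.160),(.160,.175)):
  def res(q):
    B,n,T=frames(*q[:4]);o=q[4]
    bp=B+T@[-.085,0,.019]
    c=lambda sx,sy:B+T@[o+sx*a/2,sy*b/2,.009]
    r=[proj(S,bp)-hs,proj(Tp,bp)-ht]
    # corner order: near-bush side
    P=[c(-1,1),c(-1,-1),c(1,-1),c(1,1)]
    ps_,pt=proj(S,P),proj(Tp,P)
    r+=[ps_[0]-cs[0],ps_[1]-cs[1],ps_[2]-cs[2],pt[3]-ct[0],pt[2]-ct[1],pt[1]-ct[2],pt[0]-ct[3]]
    rim=B+np.c_[np.cos(ph),np.sin(ph),0*ph]@n.T*.114
    u=proj(Tp,rim);v=proj(S,rim)
    r+=[[u[:,1].min()-124.5,u[:,0].max()-267],[v[:,1].min()-125.5,v[:,0].max()-322]]
    return np.concatenate(r)
  for p0 in (-2,-1,0,1,2,3):
    f=least_squares(res,[.65,.1,p0,.35,0],loss='soft_l1')
    if f.cost<100: print(a,f.cost,f.x,np.rad2deg(f.x[2:4]),bush(f.x)[0]);print(res(f.x).reshape(-1,2).tolist() if f.cost<30 else '')
# pin masks
for n,p in ps.items():
  for l in("pin","stud","punch","block"):
    for d in ctrl.outline_of(p,l)[:1]:
        m=d["pixels"];ys,xs=np.nonzero(m);print(n,l,round(d["confidence"],2),xs.mean(),ys.mean(),xs.min(),xs.max(),ys.min(),ys.max())
# block top: holes by known geometry: stud head top z=.052
print("stud",tri(S,(326.5*0+195+ (50-0)*0+27.8,327),Tp,(353.5,216.3)))
# collar tops z .045: side (u,v)
for nm,uv in (("pin collar",(221.5,362)),("punch collar",(225.3,298))): print(nm,at_z(S,uv,.045))
print("stud side",at_z(S,(222.7,326.5),.052),"top",at_z(Tp,(353.5,216.2),.052))
print("tab side",at_z(S,(219.5,355),.077)," top",at_z(Tp,(376,218),.075))
E
```

```text
tri bush (array([0.5923, 0.0916, 0.1071]), np.float64(0.003036030683816228))Traceback (most recent call last):
  File "<stdin>", line 23, in <module>
    return func(*args, **kwargs)
    vector_fun = VectorFunction(
        fun_wrapped,
    ...<6 lines>...
        workers=workers
    )
    self._update_fun()
    ~~~~~~~~~~~~~~~~^^
    self.f = self.fun_wrapped(xp_copy(self.x))
             ~~~~~~~~~~~~~~~~^^^^^^^^^^^^^^^^^
    return np.atleast_1d(self.fun(x))
                         ~~~~~~~~^^^
    return self.f(x, *self.args, **self.kwargs)
           ~~~~~~^^^^^^^^^^^^^^^^^^^^^^^^^^^^^^
  File "<stdin>", line 21, in res
ValueError: all the input arrays must have same number of dimensions, but the array at index 0 has 2 dimension(s) and the array at index 2 has 1 dimension(s)
```

```bash
cat > fit1.py <<'E'
from jk import *
ps={n:ctrl.snapshot(n) for n in("side","top")}
S,Tp=ps["side"],ps["top"]
hs,ht=(253,173),(241.2,183)
cs=[(235.5,167.5),(260,196),(314.3,152.5)]; ct=[(200.8,150.5),(247.5,132.5),(267.2,181),(222.5,197.5)]
ph=np.linspace(0,2*np.pi,73)
for a,b in((.175,.160),(.160,.175)):
  def res(q):
    B,n,T=frames(*q[:4]);o=q[4]
    bp=B+T@[-.085,0,.019]
    P=[B+T@[o+sx*a/2,sy*b/2,.009] for sx,sy in((-1,1),(-1,-1),(1,-1),(1,1))]
    s,t=proj(S,P),proj(Tp,P)
    rim=B+np.c_[np.cos(ph),np.sin(ph),0*ph]@n.T*.114
    u=proj(Tp,rim);v=proj(S,rim)
    return np.vstack([proj(S,bp)-hs,proj(Tp,bp)-ht,s[:3]-cs,t[[3,2,1,0]]-ct,
      [[u[:,1].min()-124.5,u[:,0].max()-267],[v[:,1].min()-125.5,v[:,0].max()-322]]]).ravel()
  for p0 in (-2,-1,0,1,2,3):
    f=least_squares(res,[.65,.1,p0,.35,0],loss='soft_l1')
    if f.cost<60: print(a,f.cost,f.x,np.rad2deg(f.x[2:4]),bush(f.x)[0]);print(res(f.x).reshape(-1,2))
for n,p in ps.items():
  for l in("pin","stud","punch","block"):
    for d in ctrl.outline_of(p,l)[:1]:
        m=d["pixels"];ys,xs=np.nonzero(m);print(n,l,round(d["confidence"],2),xs.mean(),ys.mean(),xs.min(),xs.max(),ys.min(),ys.max())
for nm,uv in (("pin collar",(221.5,362)),("punch collar",(225.3,298))): print(nm,at_z(S,uv,.045))
print("stud side",at_z(S,(222.7,326.5),.052),"top",at_z(Tp,(353.5,216.2),.052))
print("tab side",at_z(S,(219.5,355),.077)," top",at_z(Tp,(376,218),.075))
E
python3 fit1.py
```

```text
0.175 4.153922923751848 [ 0.6704  0.1216 -0.0588  0.425  -0.0241] [-3.3668 24.3488] [0.592  0.0911 0.1077]
[[-0.6819  0.105 ]
 [ 0.1438 -0.3811]
 [-0.3188  0.6008]
 [-0.7323  1.5255]
 [-0.6784 -0.3284]
 [ 0.1734 -1.0329]
 [-0.3512 -0.628 ]
 [-0.0685 -0.5317]
 [-0.1024 -0.9318]
 [-1.3688 -0.1205]
 [-0.1848 -0.9759]]
0.175 4.153922923746606 [ 0.6704  0.1216 -0.0588  0.425  -0.0241] [-3.3668 24.3488] [0.592  0.0911 0.1077]
[[-0.6819  0.105 ]
 [ 0.1438 -0.3811]
 [-0.3188  0.6008]
 [-0.7323  1.5255]
 [-0.6784 -0.3284]
 [ 0.1734 -1.0329]
 [-0.3512 -0.628 ]
 [-0.0685 -0.5317]
 [-0.1024 -0.9318]
 [-1.3688 -0.1205]
 [-0.1848 -0.9759]]
0.175 4.15392292373364 [ 0.6704  0.1216 -0.0588  0.425  -0.0241] [-3.3668 24.3488] [0.592  0.0911 0.1077]
[[-0.6819  0.105 ]
 [ 0.1438 -0.3811]
 [-0.3188  0.6008]
 [-0.7323  1.5255]
 [-0.6784 -0.3284]
 [ 0.1734 -1.0329]
 [-0.3512 -0.628 ]
 [-0.0685 -0.5317]
 [-0.1024 -0.9318]
 [-1.3688 -0.1205]
 [-0.1848 -0.9759]]
0.175 4.15392292375464 [ 0.6704  0.1216 -0.0588  0.425  -0.0241] [-3.3668 24.3488] [0.592  0.0911 0.1077]
[[-0.6819  0.105 ]
 [ 0.1438 -0.3811]
 [-0.3
[... 1964 characters left out ...]
[-0.6985  2.9719]
 [ 1.6494  0.9361]
 [ 1.8452 -3.038 ]
 [-1.5141 -1.3053]
 [-1.6026 -0.3808]
 [ 1.4308 -1.0069]]
side pin 0.5 218.93367346938774 358.3061224489796 214 225 347 368
side stud 0.47 223.12765957446808 326.8936170212766 217 229 320 333
side block 0.55 223.05576923076924 337.25721153846155 205 238 286 383
top pin 0.61 373.4035087719298 218.0701754385965 369 378 215 221
top punch 0.47 353.4 215.4 350 357 212 219
top block 0.9 351.8707729468599 216.30676328502415 323 381 205 227
pin collar [ 0.4831 -0.3499  0.045 ]
punch collar [ 0.4984 -0.221   0.045 ]
stud side [ 0.4895 -0.2852  0.052 ] top [ 0.4858 -0.2838  0.052 ]
tab side [ 0.4813 -0.3482  0.077 ]  top [ 0.4776 -0.3529  0.075 ]
```

Fit is good (jack at (0.670, 0.122), table angle about 0.42, bush at (0.592, 0.091, 0.1075), and its height matches theory). Now I fit the pin's silhouette for x, y and yaw.

```bash
cat > pinfit.py <<'E'
from jk import *
from scipy.optimize import minimize
a=np.linspace(0,2*np.pi,40)
col=np.vstack([np.c_[.012*np.cos(a),.012*np.sin(a),0*a+z] for z in(0,.005)])
tab=np.array([[x,y,z] for x in(-.007,.007) for y in(-.014,.014) for z in(.005,.037)])
sh=np.vstack([np.c_[r*np.cos(a),r*np.sin(a),0*a+z] for z,r in((0,.005),(-.026,.005))]);tip=np.vstack([np.c_[r*np.cos(a),r*np.sin(a),0*a+z] for z,r in((-.026,.005),(-.032,.0025))])
def render(p,o,Rm,parts,box,s=6):
    x,y,w,h=box; m=np.zeros((h*s,w*s),np.uint8)
    for q in parts:
        uv=(proj(p,o+q@Rm.T)-[x,y]+.5)*s
        cv2.fillConvexPoly(m,cv2.convexHull(uv.astype(np.float32).round().astype(np.int32)),1)
    return cv2.resize(m.astype(np.float32),(w,h),interpolation=cv2.INTER_AREA)
E
python3 - <<'E'
from pinfit import *
ps=[ctrl.snapshot("side"),ctrl.snapshot("top")]
boxes=[(205,340,32,36),(362,208,22,18)]
obs=[]
for p,(x,y,w,h) in zip(ps,boxes):
    im=p["pixels"][y:y+h,x:x+w].astype(float)
    b=im[...,0]; wood=np.percentile(b,50); 
    # steel-ness from blue channel: wood ~ dark blue channel, steel bright
    o=np.clip((b-95)/(170-95),0,1); obs.append(o); print(np.percentile(b,[5,25,50,75,95]))
def cost(q):
    Rm=R.from_euler('z',q[2]).as_matrix(); c=0
    for p,bx,o in zip(ps,boxes,obs):
        c+=((render(p,np.array([q[0],q[1],.040]),Rm,[col,tab],bx)-o)**2).sum()
    return c
best=min((minimize(cost,[.482,-.350,y0],method='Nelder-Mead',options=dict(initial_simplex=np.array([.482,-.350,y0])+np.array([[0,0,0],[.004,0,0],[0,.004,0],[0,0,.2]]))) for y0 in(-.3,0,.2,.5)),key=lambda r:r.fun)
print(best.fun,best.x,np.rad2deg(best.x[2]))
out=[]
for p,(x,y,w,h),o in zip(ps,boxes,obs):
    r=render(p,np.array([*best.x[:2],.04]),R.from_euler('z',best.x[2]).as_matrix(),[col,tab],(x,y,w,h))
    k=[p["pixels"][y:y+h,x:x+w]]+[cv2.cvtColor((i*255).astype(np.uint8),cv2.COLOR_GRAY2BGR) for i in(o,r)]
    out.append(cv2.resize(np.hstack(k),(770,int(770*h/w/3)),interpolation=cv2.INTER_NEAREST))
cv2.imwrite("pics/pinfit.png",np.vstack(out)[:600])
E
```

```text
[ 54.  97. 103. 108. 240.]
[ 52.    59.75  75.    81.   196.  ]
37.31678777519518 [ 0.4785 -0.3472  0.1862] 10.668294191807515
```

View pics/pinfit.png

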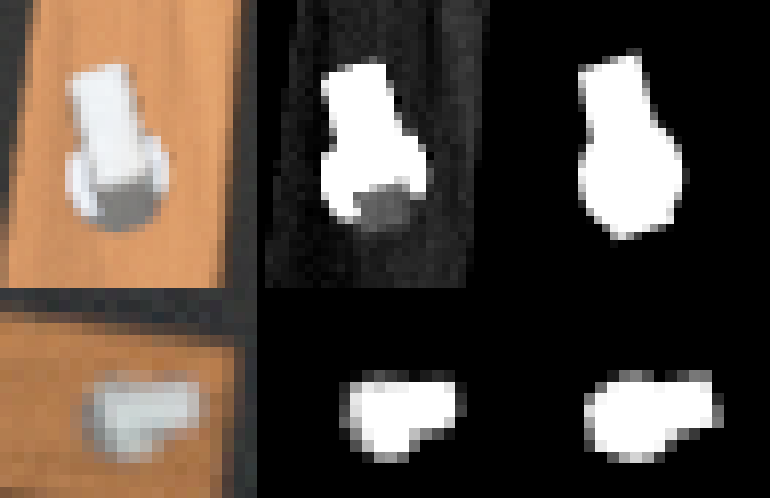

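Fit matches both views: pin at (0.4795, -0.348), tab yaw about 10.6°, and 65 mm from the stud as it should be. Going to grasp.

Emit:
carry_out(increments=[[0,0,81,253,288,-70,0],[0,0,81,253,288,-70,0],[0,0,81,253,288,-70,0],[0,0,81,253,288,-70,0],[0,0,81,253,288,-70,0],[0,0,81,253,288,-70,0],[0,0,81,253,288,-70,0],[0,0,81,253,288,-70,0],[0,0,81,253,288,-110,0],[0,0,81,253,288,-140,0],[0,0,81,253,288,-160,0],[0,0,81,253,288,-170,0],[0,0,81,253,288,-177,0],[0,0,81,253,288,-177,0],[0,0,81,253,288,-177,1],[0,0,81,253,288,-177,1],[0,0,81,253,288,-177,1],[0,0,81,253,288,-177,1],[0,0,81,253,288,-177,1],[0,0,81,253,288,-177,1]])

```text
clock: 4.8
tool_pos: [0.4792, -0.3479, 0.0496]
orientation: [180.0, -0.0, -169.4]
force: [0.9, -0.4, 0.7]
opening: 0.0334
```

Emit:
carry_out(increments=[[0,0,0,0,0,0,1],[0,0,0,0,0,0,1],[0,0,0,0,0,0,1],[0,0,0,0,0,0,1]])

```text
clock: 5.3
tool_pos: [0.4791, -0.3479, 0.0495]
orientation: [180.0, -0.0, -169.4]
force: [-0.4, -0.0, -0.2]
opening: 0.0137
```

```bash
cat > tgt.py <<'E'
from jk import *
Q=[.6704,.1216,-.0588,.425]
def tool(th,h,q=Q,dx=0,dy=0,tz=.0095):
    """tool pose holding pin origin h above bushing top; dx,dy shift in bush axes"""
    b,T=bush([*q[:3],th]); Rt=np.c_[-T[:,1],-T[:,0],-T[:,2]]
    return b+T@[dx,dy,h]-Rt@[0,0,tz],Rt
def inc(P,Rt,o=None):
    o=o or ctrl.get_obs(); R0=R.from_euler('xyz',o["orientation"],degrees=True)
    return np.r_[(R.from_matrix(Rt)*R0.inv()).as_rotvec(degrees=True),(P-o["tool_pos"])*1000]
E
python3 - <<'E'
from tgt import *
P,Rt=tool(.425,.055);print(np.linalg.det(Rt),P,inc(P,Rt)); print(bush(Q))
o=ctrl.get_obs();print(o['joint_pos'],o['orientation'])
E
```

```text
0.9999999999999997 [0.5597 0.093  0.1636] [-27.4478 -20.2725  97.8401  80.5797 440.9487 114.0811]
(array([0.5919, 0.0911, 0.1077]), array([[ 0.8118, -0.3029, -0.4991],
       [ 0.3652,  0.9304,  0.0294],
       [ 0.4555, -0.2062,  0.866 ]]))
[-17.0871  22.6086 -22.1822   0.0002 -45.2192  27.6675] [ 179.9955   -0.0089 -169.4194]
```

Emit:
carry_out(increments=[[0,0,0,0,0,25,1],[0,0,0,0,0,60,1],[0,0,0,0,0,110,1],[-3,-2,11,0,40,160,1],[-27.4,-20.3,97.8,50,440,170,1],[-27.4,-20.3,97.8,50,440,170,1],[-27.4,-20.3,97.8,50,440,170,1],[-27.4,-20.3,97.8,50,440,170,1],[-27.4,-20.3,97.8,50,440,170,1],[-27.4,-20.3,97.8,50,440,170,1],[-27.4,-20.3,97.8,50,440,170,1],[-27.4,-20.3,97.8,50,440,170,1],[-27.4,-20.3,97.8,50,440,170,1],[-27.4,-20.3,97.8,50,440,170,1],[-27.4,-20.3,97.8,50,440,170,1],[-27.4,-20.3,97.8,50,440,170,1],[-27.4,-20.3,97.8,80.5,441,120,1],[-27.4,-20.3,97.8,80.5,441,114,1],[-27.4,-20.3,97.8,80.5,441,114,1]])

```text
clock: 7.68
tool_pos: [0.5651, 0.0934, 0.1718]
orientation: [-153.2, -11.6, -72.0]
force: [-0.3, -0.7, -1.4]
opening: 0.0138
```

Run:
```python
from tgt import *
from mos import *
ps=[ctrl.snapshot("side"),ctrl.snapshot("top")]
o=ctrl.get_obs();print(o["tool_pos"],o["orientation"],o["joint_pos"],o["force"],o["opening"])
P,Rt=tool(.425,.055);print(inc(P,Rt))
M=np.zeros((600,800,3),np.uint8)
for p,n in zip(ps,("side","top")): cv2.imwrite(f"pics/{n}1.png",p["pixels"])
M[:600,:400]=crop(ps[0]["pixels"],225,130,50,75,8)
M[:600,400:]=crop(ps[1]["pixels"],215,145,50,75,8)
cv2.imwrite("pics/mos2.png",M)
```

```text
[0.5652 0.0946 0.1735] [-153.0607  -11.602   -71.9365] [ 27.6087  -0.8562 -58.1645  64.4027 -16.2214  23.081 ] [ 0.0865 -0.6868 -0.972 ] 0.014021137538913793
[-0.0369 -0.8405  0.1339 -5.4516 -1.5696 -9.8729]
```

View pics/mos2.png

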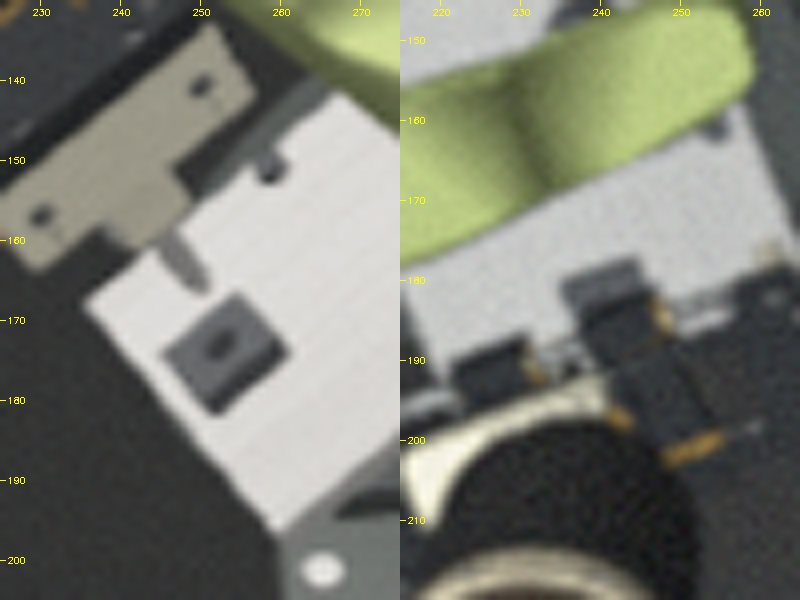

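Side view shows the gripped pin's tip near (250.6,166.2), with the bushing hole at about (252.5,173). The arm stopped about 11 mm short of the commanded pose because joint 3 is at its lower limit. I'll check the model against the picture and use a slightly more upright tool.

Run:
```python
from tgt import *
p=ctrl.snapshot("side"); o=ctrl.get_obs()
Rt=R.from_euler('xyz',o["orientation"],degrees=True).as_matrix();tp=o["tool_pos"]
print("tip pred",proj(p,tp+Rt@[0,0,.0415]),"tip edge circle lower",proj(p,tp+Rt@[.0,.0,.0355]),"obs 250.6 166.2; hole pred",proj(p,bush(Q)[0]))
b,T=bush(Q)
print("dpix per mm bush-x",proj(p,b+T[:,0]*.01)-proj(p,b),"y",proj(p,b+T[:,1]*.01)-proj(p,b))
print("origin in bush axes mm",T.T@(tp+Rt@[0,0,.0095]-b)*1000)
def tilted(h,al,dx=0,dy=0,th=.425):
    P,Rt=tool(th,h,dx=dx,dy=dy)
    c=P+Rt@[0,0,.0095]  # pin origin, rotate tool about tip of pin
    tip=P+Rt@[0,0,.0415]; D=R.from_rotvec(Rt[:,0]*np.deg2rad(al)).as_matrix()
    R2=D@Rt; return tip-R2@[0,0,.0415],R2
for al in(6,-6):
  for h in(.045,.032,.020):
    P,R2=tilted(h,al);print(al,h,P,-R2[:,2],inc(P,R2))
```

```text
tip pred [[249.7225 164.1588]] tip edge circle lower [[248.5834 162.6745]] obs 250.6 166.2; hole pred [[252.3012 173.0999]]
dpix per mm bush-x [[ 2.9236 -2.4415]] y [[-1.5442 -1.7594]]
origin in bush axes mm [ 9.6541 -1.8798 61.2096]
6 0.045 [0.5613 0.0911 0.1528] [-0.5813 -0.009   0.8137] [  1.7668  -6.3887   1.3113  -3.8409  -3.8438 -21.062 ]
6 0.032 [0.5678 0.0907 0.1415] [-0.5813 -0.009   0.8137] [  1.7668  -6.3887   1.3113   2.6478  -4.2257 -32.3203]
6 0.02 [0.5738 0.0904 0.1311] [-0.5813 -0.009   0.8137] [  1.7668  -6.3887   1.3113   8.6375  -4.5783 -42.7126]
-6 0.045 [0.5683 0.0943 0.1567] [-0.4115  0.0674  0.9089] [ -1.8768   4.7808  -1.1317   3.2026  -0.675  -17.1099]
-6 0.032 [0.5748 0.0939 0.1455] [-0.4115  0.0674  0.9089] [ -1.8768   4.7808  -1.1317   9.6913  -1.0569 -28.3683]
-6 0.02 [0.5808 0.0936 0.1351] [-0.4115  0.0674  0.9089] [ -1.8768   4.7808  -1.1317  15.681   -1.4095 -38.7606]
```

Emit:
carry_out(increments=[[-1.9,4.8,-1.1,3,-1,-12,1],[-1.9,4.8,-1.1,6.7,-1,-23,1],[-1.9,4.8,-1.1,6.7,-1,-23,1],[-1.9,4.8,-1.1,6.7,-1,-23,1]])

```text
clock: 8.32
tool_pos: [0.5713, 0.0936, 0.1497]
orientation: [-158.4, -12.0, -71.8]
force: [-0.0, -0.8, -1.1]
opening: 0.0138
```

Run:
```python
from tgt import *
from mos import *
p=ctrl.snapshot("side");o=ctrl.get_obs()
Rt=R.from_euler('xyz',o["orientation"],degrees=True).as_matrix();tp=o["tool_pos"]
b,T=bush(Q)
print(tp,o["joint_pos"],o["force"])
print("tip in bush mm",T.T@(tp+Rt@[0,0,.0415]-b)*1000, "axis in bush",T.T@-Rt[:,2])
uv=proj(p,[tp+Rt@[0,0,.0415],tp+Rt@[0,0,.0095],b]);print(uv)
c=crop(p["pixels"],230,140,40,45,16)
a=np.linspace(0,6.283,40)
from pinfit import tip,sh,tab,col
for q in(sh,tip): 
    h=cv2.convexHull(proj(p,tp+(q*[1,1,-1]+[0,0,.0095])@Rt.T).astype(np.float32)); cv2.polylines(c,[((h-[230,140]+.5)*16).round().astype(np.int32)],True,(0,0,255),1)
ring=b+np.c_[.006*np.cos(a),.006*np.sin(a),0*a]@T.T; cv2.polylines(c,[((proj(p,ring)-[230,140]+.5)*16).round().astype(np.int32)[:,None]],True,(0,255,0),1)
sq=b+np.array([[-1,-1,0],[1,-1,0],[1,1,0],[-1,1,0]])*.017@T.T;cv2.polylines(c,[((proj(p,sq)-[230,140]+.5)*16).round().astype(np.int32)[:,None]],True,(0,255,0),1)
cv2.imwrite("pics/h2.png",c[:600,:]) ; print(c.shape)
```

```text
[0.5714 0.0933 0.1499] [ 33.1195   3.5093 -52.7041  48.293  -22.1552  33.9103] [-0.4817 -0.3055 -1.5745]
tip in bush mm [-1.09   -0.442   5.5259] axis in bush [0.1058 0.0005 0.9944]
[[251.0074 172.1541]
 [245.8549 163.6792]
 [252.3012 173.0999]]
(720, 640, 3)
```

View pics/h2.png

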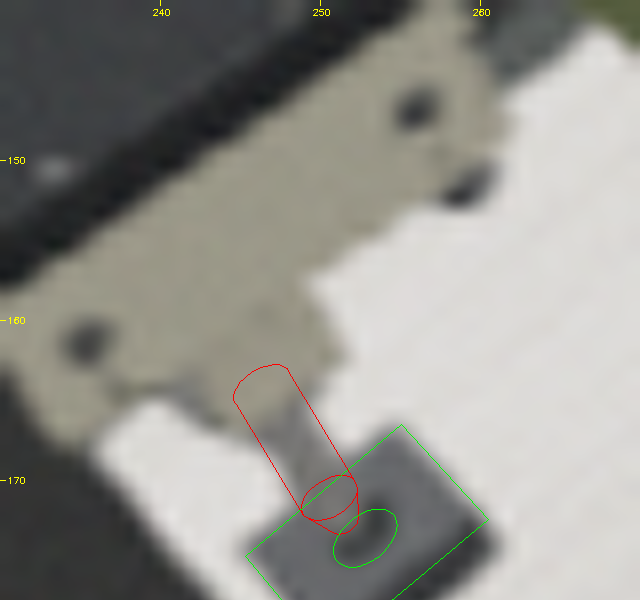

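Overlay: bushing model (green) lies on the picture; the real shank sits about 0.7 px (~2 mm along bush +x) from the red model, so the tip is within ~1 mm of the hole axis at (252.3,173.1). Inserting the tip gently.

Emit:
carry_out(increments=[[0,0,0,1.2,-0.1,-2.6,1],[0,0,0,2.5,-0.2,-5.2,1],[0,0,0,3.5,-0.3,-7.4,1],[0,0,0,4.3,-0.4,-9,1],[0,0,0,5,-0.4,-10.4,1],[0,0,0,5,-0.4,-10.4,1]])

```text
clock: 9.12
tool_pos: [0.577, 0.0938, 0.1393]
orientation: [-158.4, -11.9, -71.9]
force: [1.6, 3.8, -2.1]
opening: 0.0136
```

Emit:
carry_out(increments=[[0,0,0,0.4,0.8,-1.5,1],[0,0,0,1.4,0.8,-3,1],[0,0,0,2.4,0.8,-4.7,1],[0,0,0,3.2,0.8,-6,1],[0,0,0,3.2,0.8,-6,1]])

```text
clock: 9.75
tool_pos: [0.5798, 0.0938, 0.1331]
orientation: [-158.4, -11.9, -71.9]
force: [1.6, 2.0, -1.7]
opening: 0.0137
```

Run:
```python
from tgt import *
o=ctrl.get_obs()
Rt=R.from_euler('xyz',o["orientation"],degrees=True).as_matrix();tp=o["tool_pos"]
b,T=bush(Q)
print(tp,o["joint_pos"],o["force"],T.T@o["force"])
print("tip in bush mm",T.T@(tp+Rt@[0,0,.0415]-b)*1000, "axis in bush",T.T@-Rt[:,2])
```

```text
[0.5798 0.0938 0.1331] [ 30.011    5.5055 -54.196   55.3789 -18.7167  29.0836] [ 1.5962  1.9845 -1.6734] [ 1.2584  1.7079 -2.1876]
tip in bush mm [ -1.7155   0.9212 -13.2246] axis in bush [0.1069 0.0002 0.9943]
```

```bash
cat >> tgt.py <<'E'
def hold(th,h,al=10,dy=0,up=.0095,q=Q):
    """tool holding an aligned pin at height h, tool more upright by al deg, pivoted at the grasp point"""
    b,T=bush([*q[:3],th]); Rt=np.c_[-T[:,1],-T[:,0],-T[:,2]]
    g=b+T@[0,dy,h+up+.019]; R2=R.from_rotvec(-Rt[:,0]*np.deg2rad(al)).as_matrix()@Rt
    return g+R2@[0,0,.019],R2
E
python3 - <<'E'
from tgt import *
P,R2=hold(.425,.013,10,.0005);print(P,-R2[:,2],inc(P,R2))
E
```

```text
[0.5777 0.091  0.1259] [-0.3506  0.0924  0.932 ] [-1.1391  3.5928 -0.8502 -2.138  -2.751  -7.1998]
```

Emit:
carry_out(increments=[[0,0,0,0,0,0,0.6],[0,0,0,0,0,0,0.6],[0,0,0,0,0,0,0.6],[0,0,0,0,0,0,0.6],[-1.1,3.6,-0.9,-2.1,-2.7,-4,0.6],[-1.1,3.6,-0.9,-2.1,-2.7,-7.2,0.6],[-1.1,3.6,-0.9,-2.1,-2.7,-7.2,0.6]])

```text
clock: 10.62
tool_pos: [0.5781, 0.092, 0.1261]
orientation: [-162.2, -11.9, -71.9]
force: [1.2, -0.1, -0.3]
opening: 0.0355
```

```bash
cat > look.py <<'E'
import sys
from tgt import *
from mos import *
from pinfit import tip,sh,tab,col
th,h,out=float(sys.argv[1]),float(sys.argv[2]),sys.argv[3]
p=ctrl.snapshot("side");o=ctrl.get_obs()
b,T=bush([*Q[:3],th]);u0,v0=225,130
print(o["clock"],o["tool_pos"],o["joint_pos"],"F bush",T.T@o["force"],o["opening"])
c=crop(p["pixels"],u0,v0,60,50,13)
def poly(X,col): cv2.polylines(c,[((proj(p,X)-[u0,v0]+.5)*13).round().astype(np.int32)[:,None]],True,col,1)
poly(b+np.array([[-1,-1,0],[1,-1,0],[1,1,0],[-1,1,0]])*.017@T.T,(0,255,0))
a=np.linspace(0,6.28,40)
poly(b+np.c_[.012*np.cos(a),.012*np.sin(a),0*a+h+.005]@T.T,(0,0,255))
poly(b+np.c_[.012*np.cos(a),.012*np.sin(a),0*a+h]@T.T,(0,0,255))
cv2.imwrite(f"pics/{out}.png",c[:600,:800])
E
python3 look.py .425 .013 h3
```

```text
10.675 [0.5779 0.0914 0.1261] [ 34.0808   7.4734 -49.0225  41.0597 -24.6264  39.5594] F bush [-0.2363 -1.5804  1.2962] 0.03513938378620237
```

View pics/h3.png

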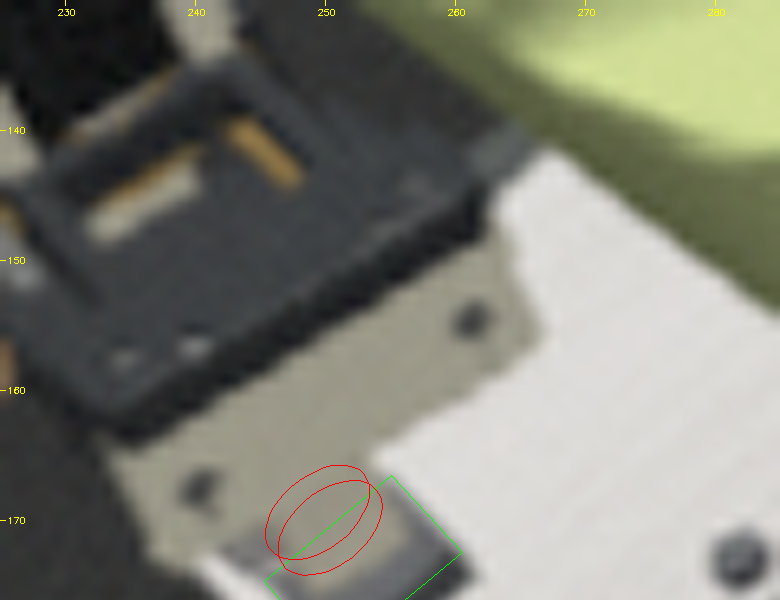

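Near finger hides the pin; nothing else looks wrong. I'll close and judge from the opening.

Emit:
carry_out(increments=[[0,0,0,0,0,0,1],[0,0,0,0,0,0,1],[0,0,0,0,0,0,1],[0,0,0,0,0,0,1],[0,0,0,0,0,0,1]])

```text
clock: 11.3
tool_pos: [0.5777, 0.0913, 0.1261]
orientation: [-162.2, -11.9, -72.0]
force: [-1.8, 2.0, 1.0]
opening: 0.014
```

Run:
```python
from tgt import *
o=ctrl.get_obs();b,T=bush(Q);print(T.T@o["force"],o["moment"],o["opening"])
d=[hold(t,.013,10,.0005) for t in(.425,.345,.265,.185,.105,.05,0,-.05,-.1,-.2,-.3)]
P0,R0=d[0]
for t,(P,Rm) in zip((.425,.345,.265,.185,.105,.05,0,-.05,-.1,-.2,-.3),d):
    print(t,np.r_[R.from_matrix(Rm@R0.T).as_rotvec(degrees=True),(P-P0)*1000])
print("n",T[:,2])
```

```text
[-0.2666  2.1918  1.8013] [0.5394 1.9004 0.0888] 0.013988809592553856
0.425 [0. 0. 0. 0. 0. 0.]
0.345 [ 2.2879 -0.1347 -3.9696 -1.8754  6.6819 -1.3076]
0.265 [ 4.5757 -0.2694 -7.9391 -3.2792 13.5243 -2.3489]
0.185 [  6.8636  -0.404  -11.9087  -4.2026  20.4836  -3.1172]
0.105 [  9.1515  -0.5387 -15.8783  -4.6396  27.5152  -3.6076]
0.05 [ 10.7244  -0.6313 -18.6074  -4.6563  32.3679  -3.7818]
0 [ 12.1543  -0.7155 -21.0883  -4.4707  36.7784  -3.8245]
-0.05 [ 13.5842  -0.7997 -23.5693  -4.0944  41.1764  -3.7569]
-0.1 [ 15.0141  -0.8839 -26.0503  -3.5283  45.5509  -3.579 ]
-0.2 [ 17.874   -1.0522 -31.0123  -1.8328  54.1859  -2.8948]
-0.3 [ 20.7338  -1.2206 -35.9742   0.5987  62.597   -1.7788]
n [-0.4991  0.0294  0.866 ]
```

Emit:
carry_out(increments=[[1.1,-0.1,-2,-0.9,3.3,-0.7,1],[2.3,-0.1,-4,-1.9,6.7,-1.3,1],[3.4,-0.2,-6,-2.6,10.1,-1.8,1],[4.6,-0.3,-7.9,-3.3,13.5,-2.3,1],[5.7,-0.3,-9.9,-3.7,17,-2.7,1],[6.9,-0.4,-11.9,-4.2,20.5,-3.1,1],[8,-0.5,-13.9,-4.4,24,-3.4,1],[8,-0.5,-13.9,-4.4,24,-3.4,1]])

```text
clock: 12.3
tool_pos: [0.5729, 0.1154, 0.1223]
orientation: [-160.2, -4.1, -86.2]
force: [-3.8, -2.6, 1.2]
opening: 0.0138
```

```bash
cat > st.py <<'E'
from tgt import *
import sys
o=ctrl.get_obs();Rt=R.from_euler('xyz',o["orientation"],degrees=True).as_matrix()
g=o["tool_pos"]-Rt@[0,0,.019]
B,n,_=frames(*Q); l=n.T@(g-B); r=np.hypot(l[0],l[1]); th=np.arctan2(-l[1],-l[0])
T=frames(*Q[:3],th)[2]
print("clock",o["clock"],"theta",th,"r mm",r*1000,"pin h mm",(l[2]-.019-.0095-.019)*1000,"F bush axes",T.T@o["force"],"open",o["opening"])
E
python3 st.py; python3 look.py .145 .013 h4
```

```text
clock 12.3 theta 0.13467148184465053 r mm 85.3359111045616 pin h mm 13.036948690916244 F bush axes [-2.9275 -2.4772  2.8639] open 0.013792031431803216
12.35 [0.5729 0.1154 0.1223] [ 36.1844   7.682  -47.759   36.0211 -23.8691  26.5199] F bush [-2.9779 -2.3769  3.3307] 0.014031620604013691
```

View pics/h4.png

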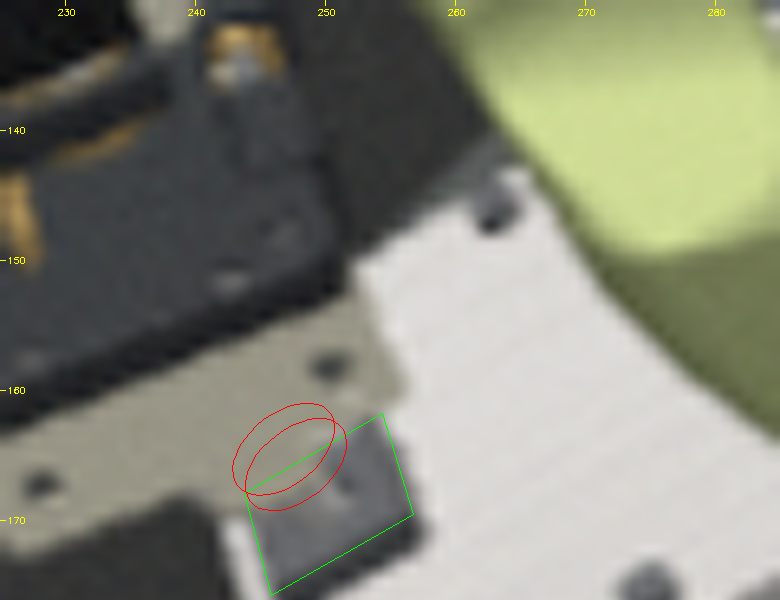

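Plate turned with the pin (model outline at 0.145 lies on the bushing, corner (257,170)). Now a slow sweep with a light press along the pin axis.

Run:
```python
from tgt import *
P0,R0=hold(.145,.013,10,.0005)
for t in np.arange(.145,-.34,-.04):
    P,Rm=hold(t,.0115,10,.0005)
    print(round(t,3),np.round(np.r_[R.from_matrix(Rm@R0.T).as_rotvec(degrees=True),(P-P0)*1000],1))
```

```text
0.145 [ 0.   0.   0.   0.7 -0.  -1.3]
0.105 [ 1.1 -0.1 -2.   0.6  3.5 -1.5]
0.065 [ 2.3 -0.1 -4.   0.6  7.  -1.6]
0.025 [ 3.4 -0.2 -6.   0.6 10.5 -1.7]
-0.015 [ 4.6 -0.3 -7.9  0.9 14.1 -1.7]
-0.055 [ 5.7 -0.3 -9.9  1.2 17.6 -1.6]
-0.095 [  6.9  -0.4 -11.9   1.6  21.1  -1.5]
-0.135 [  8.   -0.5 -13.9   2.2  24.6  -1.3]
-0.175 [  9.2  -0.5 -15.9   2.9  28.   -1. ]
-0.215 [ 10.3  -0.6 -17.9   3.7  31.4  -0.7]
-0.255 [ 11.4  -0.7 -19.8   4.6  34.8  -0.2]
-0.295 [ 12.6  -0.7 -21.8   5.7  38.1   0.3]
-0.335 [ 13.7  -0.8 -23.8   6.9  41.4   0.8]
```

Emit:
carry_out(increments=[[0,0,0,0.7,0,-1.3,1],[0.5,0,-1,0.7,1.8,-1.4,1],[1.1,-0.1,-2,0.6,3.5,-1.5,1],[1.7,-0.1,-3,0.6,5.2,-1.6,1],[2.3,-0.1,-4,0.6,7,-1.6,1],[2.3,-0.1,-4,0.6,7,-1.6,1]])

```text
clock: 13.1
tool_pos: [0.5732, 0.1208, 0.1214]
orientation: [-160.1, -1.9, -90.3]
force: [-10.4, -7.4, 11.7]
opening: 0.0137
```

```bash
python3 st.py
```

```text
clock 13.1 theta 0.07358544243289677 r mm 85.23259716177 pin h mm 12.26035095054413 F bush axes [-3.3628 -7.7559 15.1418] open 0.013744067181486004
```

Emit:
carry_out(increments=[[0.6,0,-1,0,1.8,0,1],[1.1,-0.1,-2,0,3.5,-0.1,1],[1.7,-0.1,-3,0.1,5.3,-0.1,1],[2.3,-0.2,-3.9,0.3,7.1,-0.1,1],[2.3,-0.2,-3.9,0.3,7.1,-0.1,1]])

```text
clock: 13.72
tool_pos: [0.5732, 0.1274, 0.1211]
orientation: [-160.0, 0.4, -94.3]
force: [-11.2, -8.5, 11.8]
opening: 0.0139
```

```bash
python3 st.py
```

```text
clock 13.725 theta -0.0009448660532804045 r mm 85.52412284795166 pin h mm 12.184068957943062 F bush axes [-3.33   -9.1087 15.5429] open 0.01389828400510051
```

Not caught yet (axial force still 15 N). Continue.

Emit:
carry_out(increments=[[0.6,0,-1,0.1,1.8,0.1,1],[1.1,-0.1,-2,0.3,3.5,0.1,1],[1.7,-0.1,-3,0.5,5.3,0.1,1],[2.3,-0.1,-4,0.7,7,0.2,1],[2.3,-0.1,-4,0.7,7,0.2,1]])

```text
clock: 14.35
tool_pos: [0.5737, 0.1344, 0.1211]
orientation: [-160.1, 2.6, -98.3]
force: [-12.2, -7.7, 12.3]
opening: 0.014
```

```bash
python3 st.py
```

```text
clock 14.35 theta -0.07942439206541031 r mm 85.69919208536385 pin h mm 12.133675339057165 F bush axes [-3.314  -8.6858 16.5421] open 0.013969421183342242
```

Emit:
carry_out(increments=[[0.6,0,-1,0.3,1.8,0.1,1],[1.1,-0.1,-2,0.6,3.5,0.2,1],[1.7,-0.1,-3,0.9,5.2,0.3,1],[2.3,-0.1,-4,1.3,6.9,0.5,1],[2.3,-0.1,-4,1.3,6.9,0.5,1]])

```text
clock: 14.98
tool_pos: [0.5755, 0.1433, 0.1211]
orientation: [-160.4, 5.0, -102.1]
force: [-6.0, -0.7, -0.0]
opening: 0.0136
```

```bash
python3 st.py
```

```text
clock 14.975 theta -0.1811374674071632 r mm 85.78616665211275 pin h mm 11.506372804864284 F bush axes [-4.8828 -2.0146  2.978 ] open 0.013553707008681488
```

Axial force vanished at θ ≈ -0.18: the tip has found the hole. Pressing down along the axis in small steps.

Emit:
carry_out(increments=[[0,0,0,1,-0.1,-1.7,1],[0,0,0,2,-0.1,-3.5,1],[0,0,0,2,-0.1,-3.5,1]])

```text
clock: 15.35
tool_pos: [0.5779, 0.1435, 0.1181]
orientation: [-160.4, 5.1, -102.1]
force: [-6.9, -0.9, 3.5]
opening: 0.014
```

```bash
python3 st.py
```

```text
clock 15.35 theta -0.18626431957986966 r mm 85.29849242557343 pin h mm 7.688870876124767 F bush axes [-3.8118 -2.0002  6.4631] open 0.01396365180264072
```

Emit:
carry_out(increments=[[0,0,0,1,-0.1,-1.7,1],[0,0,0,2,-0.1,-3.5,1],[0,0,0,2.5,-0.1,-4.3,1],[0,0,0,2.5,-0.1,-4.3,1]])

```text
clock: 15.85
tool_pos: [0.5811, 0.143, 0.1152]
orientation: [-160.3, 5.1, -102.1]
force: [-7.3, -5.1, 12.1]
opening: 0.0139
```

```bash
python3 st.py
```

```text
clock 15.85 theta -0.18634471481794518 r mm 83.93543543274514 pin h mm 3.564922805618511 F bush axes [ 1.0193 -5.4353 13.9456] open 0.013932322836100743
```

Emit:
carry_out(increments=[[0,0,0,0,0,0,0.6],[0,0,0,0,0,0,0.6],[0,0,0,0,0,0,0.6],[0,0,0,0,0,0,0.6],[0,0,0,-7,0,19,0.6],[0,0,0,-17,-1,47,0.6],[0,0,0,-24,-1,66,0.6],[0,0,0,-60,-30,100,0.6],[0,0,0,-100,-90,100,0.6],[0,0,0,-120,-140,100,0.6],[0,0,0,-120,-140,100,0.6],[0,0,0,-120,-140,100,0.6]])

```text
clock: 17.35
tool_pos: [0.4612, 0.0031, 0.2145]
orientation: [-160.3, 5.1, -102.2]
force: [0.1, -0.2, -0.5]
opening: 0.0353
```

```bash
python3 look.py -.185 0 h5
```

```text
17.4 [0.4613 0.0036 0.2143] [ 33.6854 -13.445  -47.6488  16.696  -39.5741  31.8959] F bush [0.2871 0.9368 0.7648] 0.034956872470503324
```

View pics/h5.png

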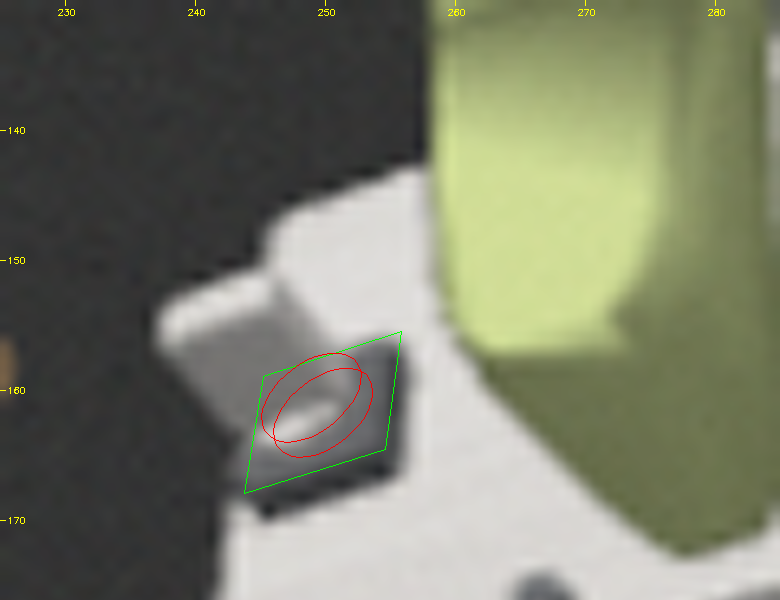

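Pin is in the bushing with its collar near the red h=0 ellipse (248,161), tab top centre about (241.7,153.3). I'll check the seating numerically and fit h.

Run:
```python
from pinfit import *
from tgt import Q
ps=[ctrl.snapshot("side")]
p=ps[0];im=p["pixels"]
for th in(-.20,-.185,-.17):
    b,T=bush([*Q[:3],th]); print(th,[proj(p,b+T@[0,0,.037+h]).round(1).tolist() for h in(0,.004,.008,.013)],"bush corners",proj(p,b+np.array([[-1,-1,0],[1,-1,0],[1,1,0],[-1,1,0]])*.017@T.T).round(1).tolist())
# tab+collar silhouette edge fit using gradient along projected model edges
g=cv2.GaussianBlur(cv2.cvtColor(im,cv2.COLOR_BGR2GRAY),(0,0),.7).astype(np.float32)
gm=np.hypot(cv2.Sobel(g,cv2.CV_32F,1,0),cv2.Sobel(g,cv2.CV_32F,0,1))
E_=[(0,1),(0,2),(1,3),(2,3),(4,5),(4,6),(5,7),(6,7),(0,4),(1,5),(2,6),(3,7)]
def hullpts(X):
    h=cv2.convexHull(proj(p,X).astype(np.float32))[:,0]
    return np.vstack([h[i]+(h[(i+1)%len(h)]-h[i])*np.linspace(0,1,15,False)[:,None] for i in range(len(h))])
def score(q,b,T):
    dx,dy,h,yaw,tx,ty=q
    Rm=T@R.from_euler('xyz',[tx,ty,yaw]).as_matrix(); o=b+T@[dx,dy,h]
    t=hullpts(o+tab@Rm.T); top=tab[[1,3,7,5]]; t=np.vstack([t,hullpts(o+top@Rm.T)])
    return -cv2.remap(gm,t[:,0].astype(np.float32),t[:,1].astype(np.float32),cv2.INTER_LINEAR).mean()
from scipy.optimize import differential_evolution
b,T=bush([*Q[:3],-.185])
r=differential_evolution(lambda q:score(q,b,T),[(-.0015,.0015),(-.0025,.0025),(-.002,.015),(np.pi/2-.4,np.pi/2+.4),(-.05,.05),(-.05,.05)],seed=1,tol=1e-6,maxiter=150)
print(r.fun,r.x)
for h in(0,.002,.004,.006,.009,.013):
    s=differential_evolution(lambda q:score([q[0],q[1],h,*q[2:]],b,T),[(-.0015,.0015),(-.0025,.0025),(np.pi/2-.4,np.pi/2+.4),(-.03,.03),(-.03,.03)],seed=1,maxiter=60);print(h,s.fun,s.x)
```

```text
-0.2 [[[242.4, 152.1]], [[241.7, 151.1]], [[240.9, 150.1]], [[239.9, 148.9]]] bush corners [[243.3, 167.1], [254.0, 163.8], [255.5, 154.7], [244.9, 158.0]]
-0.185 [[[242.4, 152.4]], [[241.6, 151.4]], [[240.8, 150.4]], [[239.9, 149.2]]] bush corners [[243.3, 167.4], [254.1, 164.1], [255.3, 155.0], [244.7, 158.4]]
-0.17 [[[242.3, 152.7]], [[241.6, 151.8]], [[240.8, 150.8]], [[239.8, 149.5]]] bush corners [[243.3, 167.8], [254.1, 164.3], [255.2, 155.3], [244.6, 158.8]]
-270.3529052734375 [-0.0014 -0.0003  0.      1.7471 -0.0492  0.0389]
0 -264.5890197753906 [-0.0015  0.0002  1.8762 -0.0261  0.0289]
0.002 -267.69775390625 [-0.0007 -0.0018  1.7638 -0.0261 -0.0032]
0.004 -265.3231506347656 [ 0.0006 -0.0024  1.791  -0.0284 -0.0282]
0.006 -253.76385498046875 [ 0.0011 -0.0025  1.9503 -0.0293 -0.0297]
0.009 -220.91082763671875 [ 0.0015 -0.0025  1.9681  0.0033 -0.0284]
0.013 -177.9885711669922 [ 0.0015 -0.0025  1.9686  0.025  -0.0299]
```

Fit says h is 0–3 mm. To be sure, I'll press the tab's top lightly with closed fingers along the axis, which both seats it and measures the height.

Run:
```python
from tgt import *
b,T=bush([*Q[:3],-.186])
_,R2=hold(-.186,0,10)
o=ctrl.get_obs()
for h in(.075,.050,.042,.036):
    P=b+T@[0,0,h];print(h,inc(P,R2,o))
print(T[:,2],T[:,0])
```

```text
0.075 [  0.2454   0.0111  -0.5016  90.8532 140.5455 -44.4315]
0.05 [  0.2454   0.0111  -0.5016 103.3316 139.8109 -66.0822]
0.042 [  0.2454   0.0111  -0.5016 107.3247 139.5758 -73.0104]
0.036 [  0.2454   0.0111  -0.5016 110.3195 139.3995 -78.2065]
[-0.4991  0.0294  0.866 ] [ 0.8387 -0.2346  0.4914]
```

Emit:
carry_out(increments=[[0,0,0,20,50,0,1],[0,0,0,50,100,0,1],[0,0,0,75,140,-15,1],[0,0,0,91,140.5,-44,1],[0,0,0,91,140.5,-44,1],[0,0,0,97,140.2,-55,1],[0,0,0,103.3,139.8,-66,1],[0,0,0,105.3,139.7,-69.5,1],[0,0,0,107.3,139.6,-73,1],[0,0,0,107.3,139.6,-73,1]])

```text
clock: 18.7
tool_pos: [0.5681, 0.1425, 0.141]
orientation: [-160.4, 5.1, -102.2]
force: [1.2, -0.8, -0.0]
opening: 0.0003
```

```bash
cat > pr.py <<'E'
from tgt import *
b,T=bush([*Q[:3],-.186]);o=ctrl.get_obs()
print(o["clock"],"tcp in bush mm",T.T@(o["tool_pos"]-b)*1000,"F",T.T@o["force"],o["opening"],o["joint_pos"][2])
E
python3 pr.py
```

```text
18.7 tcp in bush mm [-0.2802 -0.9077 42.1845] F [ 1.1299 -0.4829 -0.6243] 0.0002737707642476336 -44.98737501623095
```

Emit:
carry_out(increments=[[0,0,0,1,0,-1.7,1],[0,0,0,1.5,0,-2.6,1],[0,0,0,1.5,0,-2.6,1]])

```text
clock: 19.08
tool_pos: [0.5705, 0.1433, 0.1397]
orientation: [-160.3, 5.2, -102.1]
force: [-0.4, -1.8, 5.7]
opening: 0.0008
```

```bash
python3 pr.py
```

```text
19.075 tcp in bush mm [ 0.8489  0.2748 39.8691] F [ 2.9012 -1.3297  5.0678] 0.0008270543481088887 -45.053642846874155
```

Emit:
carry_out(increments=[[0,0,0,0.5,0,-0.9,1],[0,0,0,1,0,-1.7,1],[0,0,0,1,0,-1.7,1],[0,0,0,1,0,-1.7,1]])

```text
clock: 19.58
tool_pos: [0.5717, 0.1434, 0.1394]
orientation: [-160.2, 5.2, -102.1]
force: [-8.7, -2.3, 18.3]
opening: 0.0006
```

```bash
python3 pr.py
```

```text
19.575 tcp in bush mm [ 1.7327  0.5881 39.0075] F [ 2.2226 -2.4491 20.1687] 0.0006352439612015289 -45.113571645169806
```

Solid stop: 20 N axially with only ~0.9 mm yield, tab top at about 37.4 mm above the bushing after the tilt correction, so h ≈ 0. Retreat and check.

Emit:
carry_out(increments=[[0,0,0,-8,0,14,1],[0,0,0,-24,0,50,1],[0,0,0,-50,-40,75,1],[0,0,0,-80,-90,75,1],[0,0,0,-120,-150,75,1],[0,0,0,-170,-200,75,1],[0,0,0,-170,-200,75,1],[0,0,0,-170,-200,75,1]])

```text
clock: 20.58
tool_pos: [0.4004, -0.0577, 0.2123]
orientation: [-160.3, 5.2, -102.2]
force: [0.5, 0.4, 0.4]
opening: 0.0007
```

Run:
```python
from pinfit import *
from tgt import Q
from mos import *
S,Tp=ctrl.snapshot("side"),ctrl.snapshot("top")
o=ctrl.get_obs();print(o["clock"],o["force"],o["tool_pos"])
M=np.zeros((520,800,3),np.uint8)
for k,p in enumerate((S,Tp)):
    u0,v0=((232,140),(205,150))[k]; c=crop(p["pixels"],u0,v0,40,40,10)
    b,T=bush([*Q[:3],-.186])
    for X in (b+np.array([[-1,-1,0],[1,-1,0],[1,1,0],[-1,1,0]])*.017@T.T,):
        cv2.polylines(c,[((proj(p,X)-[u0,v0]+.5)*10).round().astype(np.int32)[:,None]],True,(0,255,0),1)
    Rm=T@R.from_euler('z',np.pi/2).as_matrix()
    for q,h,cc in((tab,0,(0,0,255)),(col,0,(0,0,255))):
        hh=cv2.convexHull(proj(p,b+T@[0,0,h]+q@Rm.T).astype(np.float32));cv2.polylines(c,[((hh-[u0,v0]+.5)*10).round().astype(np.int32)],True,cc,1)
    M[:400,k*400:k*400+400]=c
cv2.imwrite("pics/f.png",M[:400])
for n,p in(("side",S),("top",Tp)):
    a=cv2.imread(f"pics/{n}0.png");cv2.imwrite(f"pics/{n}9.png",p["pixels"])
    for l in("stud","block","wood_last","bowl","jar","hammer","tin","heel_pad","tack_box"):
        print(n,l,[np.round(d["centre"],3).tolist() for d in ctrl.search_frame(p,l)[:1]])
    # raw change around the static parts
    d=cv2.absdiff(a,p["pixels"]).max(2)>60; print(n,"changed px",d.sum())
```

```text
20.675 [ 0.7276 -0.71    0.2616] [ 0.4014 -0.0567  0.2122]
side stud [[0.49, -0.286, 0.054]]
side block [[0.489, -0.306, 0.041]]
side wood_last [[0.813, -0.161, 0.049]]
side bowl [[0.727, -0.348, 0.02]]
side jar [[0.646, 0.443, 0.088]]
side hammer [[0.44, 0.368, 0.023]]
side tin [[0.697, -0.236, 0.078]]
side heel_pad [[0.416, -0.026, 0.021]]
side tack_box [[0.37, 0.243, 0.015]]
side changed px 20784
top stud [[0.488, -0.284, 0.057]]
top block [[0.483, -0.282, 0.038]]
top wood_last [[0.784, -0.137, 0.053]]
top bowl [[0.726, -0.367, 0.024]]
top jar [[0.662, 0.433, 0.09]]
top hammer [[0.418, 0.394, 0.025]]
top tin [[0.696, -0.218, 0.08]]
top heel_pad [[0.65, 0.127, 0.167]]
top tack_box [[0.336, 0.276, 0.0]]
top changed px 8584
```

View pics/f.png

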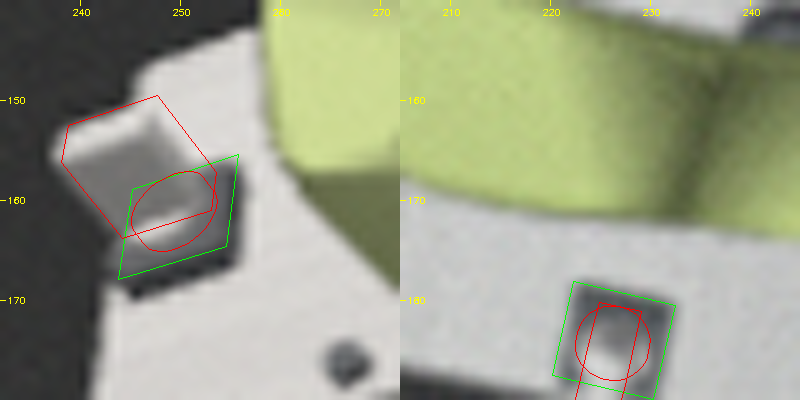

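View pics/side9.png

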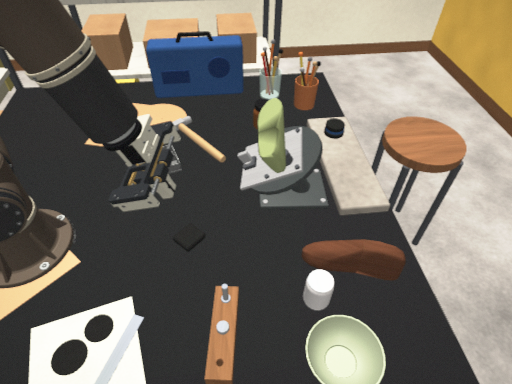

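Final pictures: the pin stands in the bushing with its tab at (245,155), on the h=0 outline in the side view. Punch and stud are in the block at (225,292) and (222,327), its third hole is empty, and bystanders are where they were.

```bash
python3 -c "
from plant import ctrl
print(ctrl.close_job())"
```

```text
the job is handed in; nothing more can be done
None
```

The pin is in the lock hole with its collar down on the bushing. I released it and handed the job in at about 20.7 s; no verdict came back.

**What I did:**
- **Insertion:** I took the pin from the block by its tab and put the tip into the leaning bushing. The full 30° tool tilt ran joint 3 up to its lower limit, so I used a more upright tool, let the pin go there and regripped it.
- **Locking:** I swung the turntable with a press of about 15 N along the pin. That force vanished at about -0.18 rad, where the pin dropped in. I pushed it most of the way down and let go.
- **Seating:** I pressed the tab's top once more with closed fingers and backed off.

**Last checks:**
- **Pin seated:** At 20 N on the tab it yielded only about 0.9 mm. The tab top came out about 37.4 mm above the bushing; fully home would be 37 mm. The side picture agrees with fully home. An earlier fit of the picture could only say 0 to 3 mm, so the exact height is good to about 1.5 mm.
- **Block and bystanders:** The punch and stud are still in the block. In the overview everything else stands where it was. A few network readings disagreed: jar, hammer and tack box shifted in the side view only, where the arm partly covered them. The top view also mistook the jack for the heel pad. I put these down to occlusion and misdetection.
- **Robot clear:** The gripper was clear of everything at hand-in, with the force reading near zero. The highest force reading at the end of a move was about 20 N.

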